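# Hang the graduated gauge on its sprung hook

### The job

Take the graduated metal gauge out of its slotted block and hang it on the hook of the stand, with its marked face outward (away from the post) so that it can be read. Feel for the hook gently, since it is not exactly in the middle of its stand; press the gauge back against the sprung yoke and push it down behind the hook's lip until it is fully home, then let go and draw clear. Do not ram the stand with the gauge (well under 30 N), and leave the other things on the bench where they are.

Things in the scene. Friction and masses are not known exactly. Their poses are not given: they have to be found in the camera images.
- gauge: The gauge: aluminium plate, 8 (x) x 54 (y) x 130 mm (z), 100-170 g. Origin: centre of its lower end. One through slot, 11 mm wide (y -5.5 to 5.5), from z = 74 to 100 mm. Its -x face is the marked one: black raised graduations on the lower half, a broad bar near the top; the +x face is blank. Starts upright in the rack. May be held across its 54 mm width, or across 8 mm at the top.
- gauge_front (a point): A point in the air, fixed to the gauge, 50 mm out from its mid-plane on the marked side (gauge frame x = -50, y = 0, z = 87 mm): it shows which way the marked face looks.
- rack: Grey slotted block, fixed, turned any way, 60 x 75 x 38 mm. Origin: centre of its underside. Slot open upward, 10 mm (x) by 57 mm (y), floor at z = 8 mm, 30 mm deep. The gauge stands loosely on the slot floor, its axes those of the rack. It may be put back either way round to change the grip.
- stand: Fixed hook stand. The hook points along its -x. Origin: on the bench under the hook end of the post. Base plate 100 x 84 x 12 mm (x -30 to 70), grey post 24 mm wide, its head 48 mm wide with top at z = 192 and front at x = 4 mm. The gauge hangs with its axes parallel to the stand's. The hook and yoke together are clamped in a crosswise slot in the head; the clamp does not give way.
- stand_hook (a point): Centre of the hook's lip IF the hook were in the middle (stand x = -27.5, y = 0, z = 167 mm). The real hook is anywhere up to 12 mm to either side in y; this is not measured. Shank 8 mm wide, z = 157 to 165 mm. Upturned lip 8 mm wide, x = -30 (front) to -25 mm (back), z = 157 to 177 mm. The gauge goes on with its slot over the lip (gauge origin at stand z about 80 mm).
- stand_yoke (a point): Middle of the black sprung yoke's face at rest, likewise shifted with the hook (stand x = -20, y = 0, z = 172 mm). Strips 10 to 16 mm either side of the hook, z = 150 to 187 mm. Yields 9 mm to +x: 2 N at first touch plus 0.5 N per mm. The gauge passes down behind the lip once it squeezes the yoke by 3 mm or more; clamped so, it must be pushed down with 2 to 8 N.
- stand_home (a point): Where the gauge's origin is when fully home with the hook in the middle (stand x = -21, y = 0, z = 65 mm): the top of its slot rests on the shank, 15 mm below where it was put on. In y it is home wherever the hook is, with 1.5 mm play.
- tape_measure: Bystander: yellow tape measure, 38 x 68 x 62 mm, loose. Origin: underside centre.
- screwdriver: Bystander: screwdriver with a blue handle, 30 x 198 x 30 mm, loose. Origin: underside centre.
Mind the look-alikes: they are no part of the job. Several things have the shape of the rack; the one meant has the colours described above.

How it is judged:
By the outcome, as a careful person would: the job done as asked, in the order asked, and still so for the second after the job is handed in, with the robot touching nothing.
It also fails if it takes over 64 s, if anything falls off the work surface, if the arm or the gripper's body presses on something with over 40 N, if the wrist force passes 120 N, or if a joint passes its speed limit or range.

### The arm

A 7-joint arm with a two-finger parallel gripper is mounted at the origin on a cart in front of the work surface, level with it; the furniture and walls round the work are solid. World frame = base frame: x ahead of the robot, y to its left, z up, the work surface at z = 0. Lengths are in m, angles in rad, forces in N, time in s.
With the tool pointing down it reaches from about 0.4 to 0.9 m from the base axis. Payload 5.5 kg.
Tool frame: the origin (TCP) lies at the very end of the fingers, on their centre line; the grasp point (between the pads) lies tcp_to_grasp behind it (tcp_to_grasp is the distance from the TCP to the grasp point, in m); z points along the fingers, y is the line along which they close (so a half turn about z gives the same grasp; the last joint's range is limited). The gripper opens to 92 mm and grips with 3 to 60 N. Pads are 19 mm wide; open, the fingers measure 130 mm over their backs; the gripper's body (75 mm by 190 mm) begins 47 mm behind the grasp point.
Start: joints at [0.263, 0.501, -0.427, 1.55, 0.221, 1.138, -0.21], TCP at [0.65, 0, 0.227] pointing down, gripper open.
Joint ranges: [-2.88, 2.88], [-0.31, 2.03], [-1.54, 1.56], [0.2, 2.42], [-1.41, 4.55], [0.19, 2.02], [-2.57, 2.57]. Speed limits (rad/s): [2.57, 2.57, 3.14, 3.14, 3.14, 3.14, 3.14].

### API

Orientations are given as [roll, pitch, yaw] about the fixed x, y, z axes, in that order (R = Rz(yaw) Ry(pitch) Rx(roll)).
In Python, from station import observe, grab_frame, close_job, tcp_to_grasp gives the robot as it stands. The module is installed in compiled form; this text tells all that it offers.
- The arm moves only by the tool arm_command, never from a script. Its argument "plan" is a list of rows, each a list of 4 numbers: the shift along the tool's x, y, z in mm, then the turn about the tool's z in degrees. A call has 1 to 10 rows; each row is the pose to reach, as a shift and turn from the pose commanded when the call began, along the tool's axes at that moment; what a row does not reach only later rows make up. A row lasts 1/8 s, in which the tool goes at most 62.5 mm and 10.7 degrees, less where a joint would pass 70% of its speed; a pose out of reach is approached as far as the arm can. A call with a gripper value outside its range is refused whole. "jaw" is the opening, from 0 (shut) to 1 (fully open), set as the call begins (left out, the last holds). The fingers move at their own pace and stop on an object; "squeeze" is the grip in N (left out, the last holds). Time passes only in rows, so rows that repeat a pose let the fingers close. It gives the time, the measured TCP pose, the force, the opening and the grip force at its end, in the units of the state.
- observe(): the state, without advancing time (a new reading comes with each control period).
- grab_frame(name): name is "scene" or "side" or "wrist"; returns a dict with "frame" (384x512x3 uint8, red, green, blue), "fx", "fy", "cx", "cy" (pixels), "k1" (the pictures are not rectified: a ray, as slopes to the right and down, at radius r is drawn at 1 + k1 r^2 times it, then the intrinsics apply), "R" (3x3) and "t" (3): a world point X has camera coordinates R X + t. Camera axes: x right, y down, z forward; pixel columns grow to the right and rows downward; lengths in m; the calibration is good to about 2 mm. A picture is of the moment at which its call begins. There is no depth.
- close_job(): hands the job in; it is judged then, once.
The state is a dict: "clock": time; "q": joint angles; "dq": joint speeds; "joint_torque": joint torques, N m; "ee_pos": TCP position; "orientation": TCP orientation; "ft_force": force on the tool from outside, world axes, zero at the start; "wrist_torque": the same for the moment, N m; "gripper_width": finger opening in m; "grip_force": force on a finger pad.
Only numpy, scipy, OpenCV 4.12 (cv2) and the standard library are available. Lean on these libraries where they do the work, as an engineer would, in place of code of your own. Each camera call takes 0.05 s, during which the arm holds its last target. There are 200 camera calls.

## Working session

There is one attempt and no reset: what is moved stays moved. The work goes in short steps, Python scripts to look and compute and a tool call to move; the robot and the scene stay as the last step left them, time stands still between calls to the robot, and variables do not carry over. Pictures are saved under pics/ and viewed, at most 12 in all, crops included, and the job is handed in when it is done.

Besides the shell and the picture viewer there is one more tool, called after "Request:" as name(argument=value, ...), one argument or row to a line, values as JSON. arm_command: Moves the arm, as the interface text tells. Its arguments: {"type":"object","properties":{"plan":{"type":"array"},"jaw":{"type":"number"},"squeeze":{"type":"number"}},"required":["plan"]}

```bash
mkdir -p pics; cat > h.py <<'E'
import numpy as np, cv2, pickle
from station import observe, grab_frame, close_job, tcp_to_grasp
def snap(name,fn):
    f=grab_frame(name); pickle.dump(f,open(f'pics/{fn}.pkl','wb'))
    cv2.imwrite(f'pics/{fn}.png',f['frame'][:,:,::-1]); return f
def load(fn): return pickle.load(open(f'pics/{fn}.pkl','rb'))
def K(f): return np.array([[f['fx'],0,f['cx']],[0,f['fy'],f['cy']],[0,0,1.]]),np.array([f['k1'],0,0,0,0.])
def ray(f,uv):
    k,d=K(f); p=cv2.undistortPoints(np.array([[uv]],float),k,d)[0,0]
    R=np.array(f['R']);t=np.array(f['t']); return -R.T@t, R.T@np.array([p[0],p[1],1.])
def onz(f,uv,z):
    c,r=ray(f,uv); return c+r*(z-c[2])/r[2]
def proj(f,X):
    k,d=K(f); R=np.array(f['R']);t=np.array(f['t'])
    return cv2.projectPoints(np.array(X,float).reshape(-1,1,3),cv2.Rodrigues(R)[0],t,k,d)[0][:,0]
def tri(*fu):
    A=np.zeros((3,3));b=np.zeros(3)
    for f,uv in fu:
        c,r=ray(f,uv);r/=np.linalg.norm(r);P=np.eye(3)-np.outer(r,r);A+=P;b+=P@c
    return np.linalg.solve(A,b)
def crop(fn,x0,y0,x1,y1,out,s=4):
    im=cv2.imread(f'pics/{fn}.png')[y0:y1,x0:x1]; cv2.imwrite(f'pics/{out}.png',cv2.resize(im,None,fx=s,fy=s,interpolation=cv2.INTER_CUBIC))
E
python3 - <<'E'
from h import *
a=snap('scene','s0');b=snap('side','d0')
im=np.hstack([cv2.imread('pics/s0.png'),cv2.imread('pics/d0.png')]);
for n,f in(('s',a),('d',b)): print(n,f['fx'],f['k1'],-np.array(f['R']).T@f['t'])
print(tcp_to_grasp,observe())
E
```

```text
s 365.7579054953129 -0.09090307140143998 [ 0.16750942 -0.89194516  0.48824359]
d 484.71964542876213 0.06551337469913898 [0.15179403 0.33592005 0.70733193]
0.0188 {'clock': 0.1, 'q': array([ 0.26320625,  0.50173521, -0.42680038,  1.55132318,  0.22079657,
        1.1383046 , -0.2103132 ]), 'dq': array([ 1.78269422e-03, -2.14510939e-03,  3.21394137e-04, -1.56346648e-03,
        1.02982400e-03, -7.79044021e-05,  9.61655804e-04]), 'joint_torque': array([-1.10208965e-02, -5.67877543e+01, -5.83891511e+00, -2.79918051e+01,
       -6.91340840e-02,  2.40444340e-02,  3.03501565e-05]), 'ee_pos': array([ 6.49379882e-01, -4.75133186e-05,  2.25802549e-01]), 'orientation': array([-3.13987370e+00, -5.75334203e-05,  1.57081303e+00]), 'ft_force': array([ 0.59902152, -0.1233585 ,  0.02374815]), 'wrist_torque': array([-0.02480548, -0.01427711,  0.00152074]), 'grip_force': 0.0, 'gripper_width': 0.0918365757183908}
```

View pics/s0.png

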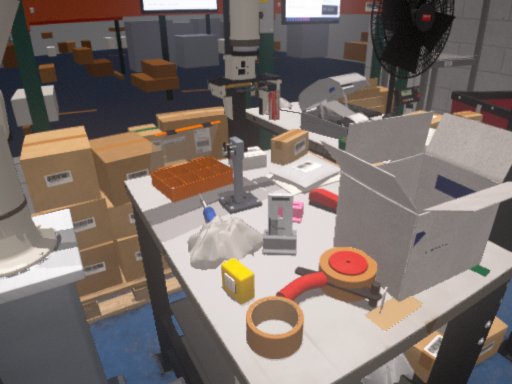

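View pics/d0.png

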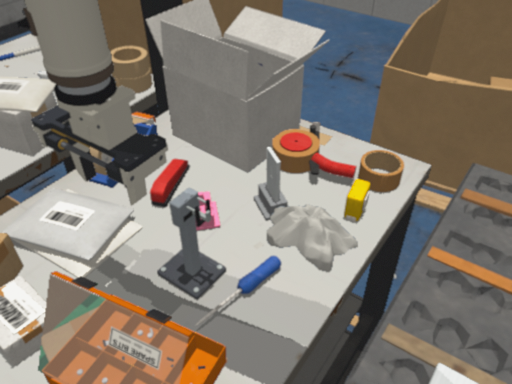

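Scene: the gauge stands in a grey block at (280,240), and the stand is at (240,180). In the side view the gauge/rack is at (272,185) and the stand at (192,240). I'll enlarge both to confirm.

```bash
python3 - <<'E'
from h import *
crop('s0',210,130,320,270,'a',4);crop('d0',150,130,310,300,'b',4)
a=cv2.imread('pics/a.png');b=cv2.imread('pics/b.png');b=cv2.resize(b,(527,560))
b=cv2.resize(cv2.imread('pics/d0.png')[140:300,150:300],(525,560),interpolation=cv2.INTER_CUBIC)
cv2.imwrite('pics/ab.png',np.hstack([a[:,:],b])[:, :]);
im=cv2.imread('pics/ab.png');print(im.shape)
cv2.imwrite('pics/ab.png',im[:,40:][:, :800] if 0 else cv2.resize(im,(800,int(560*800/im.shape[1]))))
E
```

```text
(560, 965, 3)
```

```bash
python3 - <<'E'
from h import *
s=load('s0');d=load('d0')
print('rack',onz(s,(280,250),0),onz(d,(270,215),0));print('gauge top',tri((s,(280,197)),(d,(272,150))))
print('stand base',onz(s,(240,203),.012),onz(d,(192,272),.012));print('head',tri((s,(235,140)),(d,(190,193))))
E
```

```text
rack [ 0.55325647 -0.32255234  0.        ] [ 0.54925362 -0.28538943  0.        ]
gauge top [ 0.56147074 -0.31561917  0.13717701]
stand base [ 0.57124515 -0.09386683  0.012     ] [ 0.5775067  -0.06875263  0.012     ]
head [ 0.57074334 -0.08331049  0.19355046]
```

View pics/ab.png

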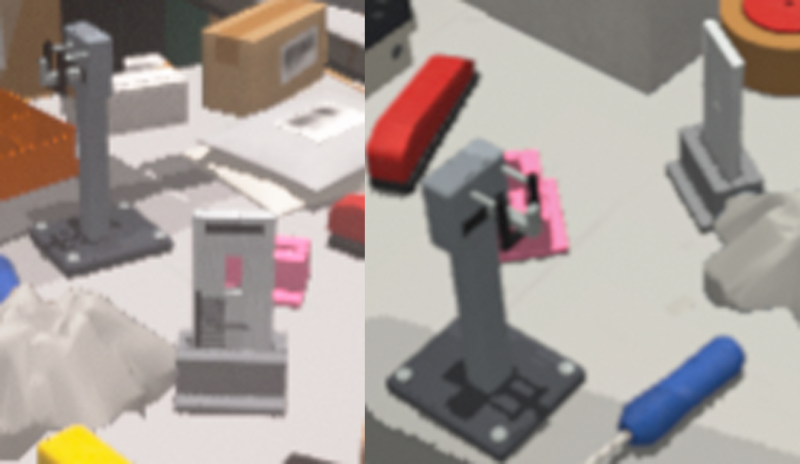

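```bash
cat > fit.py <<'E'
from h import *
from scipy.optimize import least_squares
s=load('s0');d=load('d0')
L=lambda X,Y:(210+X/3.316,130+Y/3.316)
Rr=lambda X,Y:(150+(X-365)/2.9016,140+Y/2.9016)
if __name__=='__main__':
    for n,f,l in(('s',s,[L(30,230),L(75,268),L(172,236)]),('d',d,[Rr(388,380),Rr(500,450),Rr(584,372),Rr(470,318)])):
        for p in l: print(n,np.round(onz(f,p,.012)[:2],4))
    print('slots'); print(np.round(tri((s,L(45,80)),(d,Rr(525,225))),4))
    print('gauge top marked corners from scene z=.138')
    for p in (L(193,215),L(277,218)): print(np.round(onz(s,p,.138),4))
    for p in (Rr(705,22),Rr(742,68)): print(np.round(onz(d,p,.138),4))
    print('rack scene bottom, top front')
    for p in (L(175,410),L(285,413)): print(np.round(onz(s,p,0),4))
    for p in (L(177,352),L(287,352)): print(np.round(onz(s,p,.038),4))
    for p in (Rr(667,165),Rr(707,228)): print(np.round(onz(d,p,0),4))
E
python3 fit.py
```

```text
s [ 0.5307 -0.0438]
s [ 0.5338 -0.1228]
s [ 0.6285 -0.1159]
d [ 0.6306 -0.0357]
d [ 0.5374 -0.0339]
d [ 0.5324 -0.1103]
d [ 0.6224 -0.1044]
slots
[ 0.5388 -0.0789  0.1598]
gauge top marked corners from scene z=.138
[ 0.5328 -0.3035  0.138 ]
[ 0.5762 -0.3349  0.138 ]
[ 0.5833 -0.323   0.138 ]
[ 0.5345 -0.2939  0.138 ]
rack scene bottom, top front
[ 0.5124 -0.3143  0.    ]
[ 0.5742 -0.3556  0.    ]
[ 0.5206 -0.3036  0.038 ]
[ 0.5838 -0.3418  0.038 ]
[ 0.6097 -0.3136  0.    ]
[ 0.547  -0.2739  0.    ]
```

The graduated gauge stands in the grey block at scene (280,240); the pink block at (297,210) has the rack's shape but the wrong colour. The crop confirms grey = rack, with the marked face toward the scene camera. The stand hook points to world -x.

```bash
python3 - <<'E'
from h import *
s=load('s0');d=load('d0')
print('box',onz(d,(245,163),0),onz(s,(340,262),0),onz(d,(173,125),0))
w=snap('wrist','w0');R=np.array(w['R']);print(-R.T@w['t'],R,w['fx'])
print(proj(w,[[.563,-.08,.19],[.535,-.08,.17],[.557,-.314,.138]]))
E
```

```text
box [ 0.69689543 -0.4009346   0.        ] [ 6.40027194e-01 -4.27831298e-01 -5.55111512e-17] [ 0.94788841 -0.42635045  0.        ]
[0.64823663 0.06562372 0.38399575] [[ 9.99998821e-01  7.68244125e-04 -1.32924960e-03]
 [ 1.07099909e-03 -9.69410666e-01  2.45442077e-01]
 [-1.10002930e-03 -2.45443212e-01 -9.69410346e-01]] 266.836321047303
[[158.81433068 297.76959557]
 [136.57416222 283.51687036]
 [188.01414931 427.55182294]]
```

Request:
arm_command(
  plan=[
    [0,0,-60,0],
    [-60,-20,-60,10],
    [-120,-35,-60,20],
    [-180,-55,-60,30],
    [-240,-75,-60,36],
    [-300,-93,-60,36],
    [-314,-93,-60,36],
    [-314,-93,-60,36],
    [-314,-93,-60,36],
  ],
  jaw=1,
)

```text
clock: 1.27
ee_pos: [0.5581, -0.3111, 0.2865]
orientation: [-3.141, -0.002, 0.946]
ft_force: [0.2, -0.0, 0.6]
gripper_width: 0.0916
grip_force: 0.0
```

```bash
python3 - <<'E'
from h import *
w=snap('wrist','w1');R=np.array(w['R']);print(-R.T@w['t'],R,w['fx']);o=observe();print(o['ee_pos'],o['orientation'],o['q'])
print(proj(w,[[.563,-.08,.19],[.535,-.08,.17],[.557,-.314,.138]]))
E
```

```text
[ 0.59509095 -0.25818666  0.44481915] [[ 8.11416691e-01 -5.84467672e-01 -7.02760910e-04]
 [-5.66703983e-01 -7.87048408e-01  2.43724023e-01]
 [-1.43001919e-01 -1.97363483e-01 -9.69844373e-01]] 266.836321047303
[ 0.55819731 -0.31099378  0.28662645] [-3.14093638e+00 -1.46808451e-03  9.46404365e-01] [ 0.62894669  0.40928674 -0.22077373  1.51645197  0.09104714  1.22642543
 -0.22934621]
[[104.50300332 -31.63647572]
 [ 94.35827615   0.579061  ]
 [260.840252   179.63255457]]
```

View pics/w1.png

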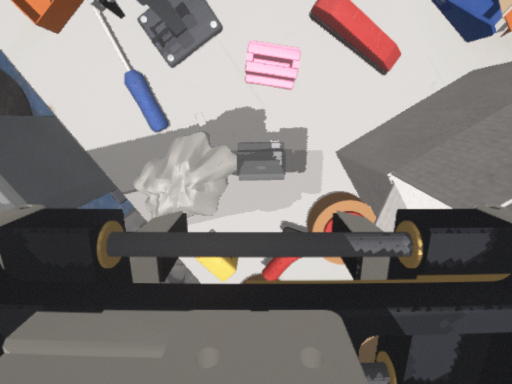

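Wrist view: grey rack with the gauge at about (262,162), pink look-alike at (273,63), grey box corner at (338,152). I'll zoom in and check the box clearance.

```bash
python3 - <<'E'
from h import *
s=load('s0');d=load('d0');w=load('w1')
print('corner',onz(w,(338,152),0),tri((w,(338,152)),(d,(245,163))))
for p in [(333,150),(340,175)]:
  for q in [(160,48),(248,62),(163,15),(250,92),(325,38)]: print(p,q,np.round(tri((s,p),(d,q)),3))
c=cv2.resize(cv2.imread('pics/w1.png')[130:195,220:310],(720,520),interpolation=cv2.INTER_CUBIC)
cv2.imwrite('pics/w1c.png',c)
E
```

```text
corner [ 0.67187997 -0.37596532  0.        ] [ 0.66750279 -0.36506144  0.03583658]
(333, 150) (160, 48) [ 0.766 -0.276  0.249]
(333, 150) (248, 62) [ 0.654 -0.375  0.258]
(333, 150) (163, 15) [ 0.755 -0.296  0.283]
(333, 150) (250, 92) [ 0.651 -0.358  0.229]
(333, 150) (325, 38) [ 0.551 -0.481  0.301]
(340, 175) (160, 48) [ 0.779 -0.304  0.214]
(340, 175) (248, 62) [ 0.664 -0.403  0.227]
(340, 175) (163, 15) [ 0.766 -0.325  0.252]
(340, 175) (250, 92) [ 0.663 -0.386  0.196]
(340, 175) (325, 38) [ 0.556 -0.507  0.279]
```

View pics/w1c.png

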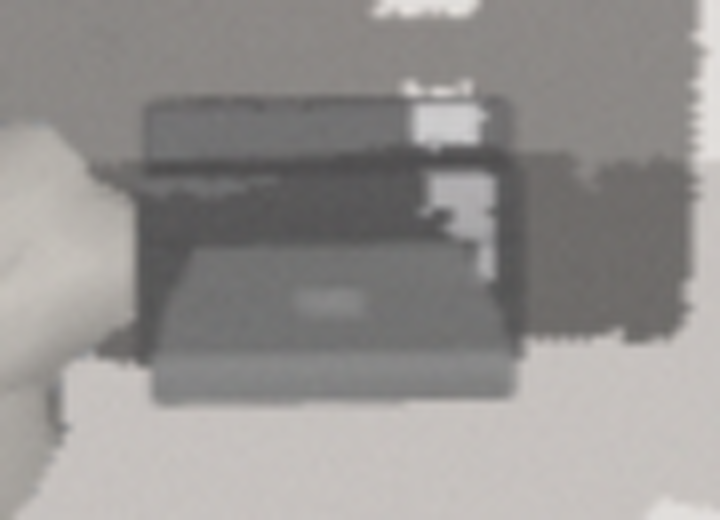

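Wrist crop: the gauge top edge runs level in the image, about (154..515, 350..400 in the crop), and the gripper is well aligned. Now the box rim beside the gripper body.

```bash
python3 - <<'E'
from h import *
s=load('s0');d=load('d0');w=load('w1')
# gauge top corners from wrist crop (scale 8, offset 220,130): near edges
for p in [(154,350),(512,352),(154,402),(514,398)]:
    print(onz(w,(220+p[0]/8,130+p[1]/8),.138))
a=cv2.resize(cv2.imread('pics/w1.png')[60:230,322:512],(400,358));b=cv2.resize(cv2.imread('pics/d0.png')[0:170,150:340],(400,358))
cv2.imwrite('pics/box.png',np.hstack([a,b]))
E
```

```text
[ 0.54060008 -0.29350172  0.138     ]
[ 0.5829485  -0.32436193  0.138     ]
[ 0.53593056 -0.29974376  0.138     ]
[ 0.57928422 -0.33021735  0.138     ]
```

View pics/box.png

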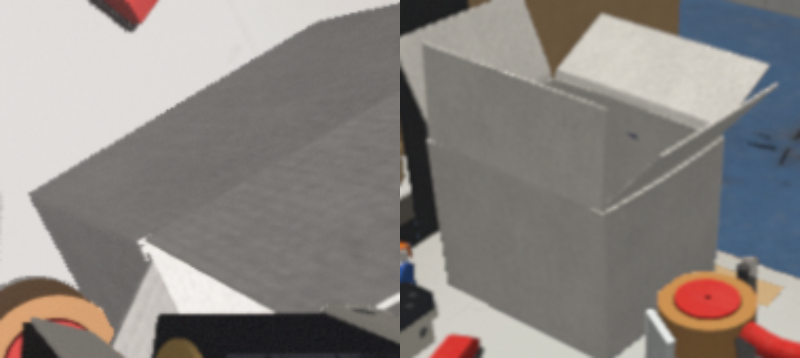

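```bash
python3 - <<'E'
from h import *
s=load('s0');d=load('d0');w=load('w1')
T=np.array([.5582,-.3110]);r=np.array([.8114,-.5845]);u=np.array([.5845,.8114])
def sh(n,X): print(n,np.round(X,3),'right',round(float((X[:2]-T)@r),3),'up',round(float((X[:2]-T)@u),3))
sh('rim',tri((w,(390,174)),(d,(246.4,100.7))));sh('bot',onz(w,(337,152),0));sh('bot d',onz(d,(247,170),0))
sh('rim sw',tri((w,(390,174)),(s,(343,180))));
sh('flap',tri((s,(335,150)),(d,(273.5,73.6))));sh('flap2',tri((s,(335,150)),(d,(247,50))))
for z in(.2,.25,.3): sh('edge',onz(w,(376,221),z))
cv2.imwrite('pics/sb.png',cv2.resize(cv2.imread('pics/s0.png')[100:290,320:512],(800,600)[::1],interpolation=cv2.INTER_CUBIC))
E
```

```text
rim [ 0.669 -0.373  0.192] right 0.126 up 0.014
bot [ 0.671 -0.375  0.   ] right 0.129 up 0.014
bot d [ 0.677 -0.382  0.   ] right 0.138 up 0.012
rim sw [ 0.673 -0.381  0.171] right 0.134 up 0.01
flap [ 0.621 -0.401  0.253] right 0.104 up -0.036
flap2 [ 0.657 -0.383  0.269] right 0.122 up -0.0
edge [ 0.632 -0.403  0.2  ] right 0.114 up -0.031
edge [ 0.625 -0.373  0.25 ] right 0.09 up -0.012
edge [ 0.617 -0.344  0.3  ] right 0.067 up 0.008
```

View pics/sb.png

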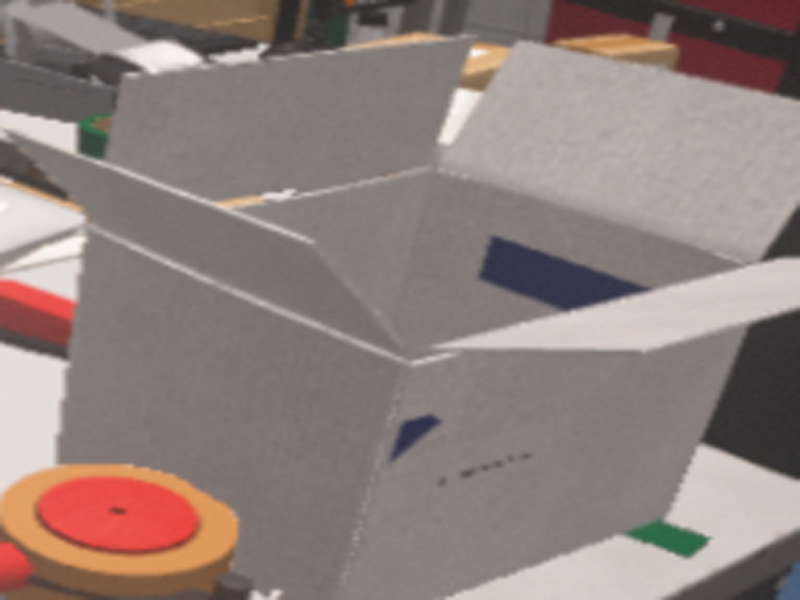

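```bash
python3 - <<'E'
from h import *
s=load('s0');d=load('d0');w=load('w1')
T=np.array([.5582,-.3110]);r=np.array([.8114,-.5845]);u=np.array([.5845,.8114])
def sh(n,X): print(n,np.round(X,3),'right',round(float((X[:2]-T)@r),3),'up',round(float((X[:2]-T)@u),3))
sh('rim3',tri((w,(390,174)),(d,(246.4,100.7)),(s,(340.4,172.2))))
for q in [(273.5,73.6),(263,84),(285,67)]:
    X=tri((s,(321.2,141.2)),(d,q));sh('flap',X);print(proj(s,X)-[321.2,141.2],proj(d,X)-q,proj(w,X))
E
```

```text
rim3 [ 0.669 -0.374  0.188] right 0.127 up 0.013
flap [ 0.606 -0.378  0.267] right 0.078 up -0.026
[[ 0.52618269 -0.75034092]] [[0.35026567 0.86032066]] [[367.00532875 248.00972532]]
flap [ 0.62  -0.358  0.255] right 0.077 up -0.003
[[-0.94374392  1.31698735]] [[-0.65068033 -1.56576036]] [[363.09320133 212.19613228]]
flap [ 0.592 -0.396  0.276] right 0.077 up -0.049
[[ 0.94007964 -1.3480925 ]] [[0.5976571  1.49561045]] [[366.63742609 282.88057615]]
```

```bash
python3 - <<'E'
from h import *
out=[]
for n,x0,y0,x1,y1 in(('d0',10,60,190,220),('s0',180,20,300,127)):
    f=load(n);S=400/(x1-x0)
    im=cv2.resize(cv2.imread(f'pics/{n}.png')[y0:y1,x0:x1],(400,int((y1-y0)*S)),interpolation=cv2.INTER_CUBIC)
    for h,c in((0,(0,0,255)),(.03,(0,255,255)),(.06,(0,255,0)),(.09,(255,128,0)),(.12,(255,0,255))):
        X=[[.65+a*.095,b*.0375,.2916+h] for a,b in((-1,-1),(1,-1),(1,1),(-1,1))]
        p=(proj(f,X)-[x0,y0])*S
        cv2.polylines(im,[np.int32(p)],True,c,1)
    out.append(im[:355])
m=min(o.shape[0] for o in out);cv2.imwrite('pics/body.png',np.hstack([o[:m] for o in out]))
E
```

```text
(no output)
```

View pics/body.png

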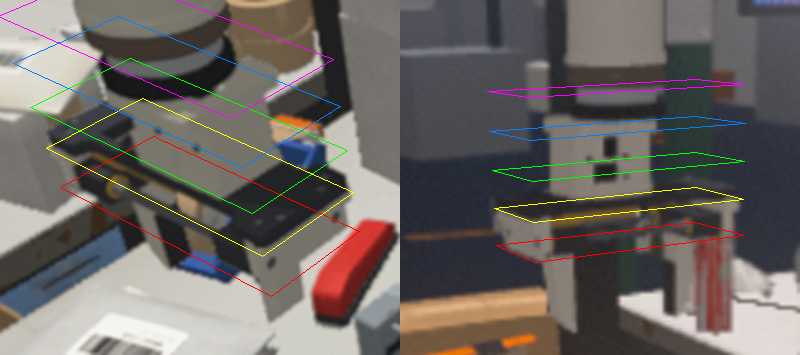

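Overlay: the wide gripper section is only about 35 mm tall. The box flap's near corner overhangs at tool right 78 mm, z 0.267. I'll descend 70 mm to the clear side (+tool x), then slide under the flap's level onto the gauge.

Request:
arm_command(
  plan=[
    [40,2,0,0],
    [70,2,0,0],
    [70,2,50,0],
    [70,2,100,0],
    [70,2,150,0],
    [70,2,185,0],
    [70,2,192,0],
    [70,2,192,0],
  ],
)

```text
clock: 2.33
ee_pos: [0.6007, -0.2573, 0.0954]
orientation: [3.141, -0.001, 0.944]
ft_force: [0.5, 0.4, -0.1]
gripper_width: 0.0923
grip_force: 0.0
```

Request:
arm_command(
  plan=[
    [-15,0,0,0],
    [-30,0,0,0],
    [-45,0,0,0],
    [-60,0,0,0],
    [-70,0,0,0],
    [-70,0,0,0],
    [-70,0,0,0],
  ],
)

```text
clock: 3.2
ee_pos: [0.5591, -0.3144, 0.0947]
orientation: [-3.142, -0.001, 0.943]
ft_force: [0.6, 0.8, -0.8]
gripper_width: 0.0922
grip_force: 0.0
```

```bash
python3 - <<'E'
from h import *
w=snap('wrist','w2');o=observe();print(o['ee_pos'],o['orientation'],o['ft_force'])
x=np.array([.5597,-.312]);r=np.array([.8114,-.5845]);u=np.array([.5845,.8114])
print(proj(w,[[*(x+a*.027*r+b*.004*u),.138] for a in(-1,1) for b in(-1,1)]))
cv2.imwrite('pics/w2c.png',cv2.resize(cv2.imread('pics/w2.png')[130:350,110:400],(791,600)))
E
```

```text
[ 0.55918034 -0.3141931   0.09466497] [-3.14148766e+00 -7.86352275e-04  9.43566371e-01] [1.04513096 0.17490924 0.8150909 ]
[[203.3287146  263.12828149]
 [202.36423083 247.96389167]
 [315.72081408 262.85270693]
 [316.60612956 247.68035492]]
```

View pics/w2c.png

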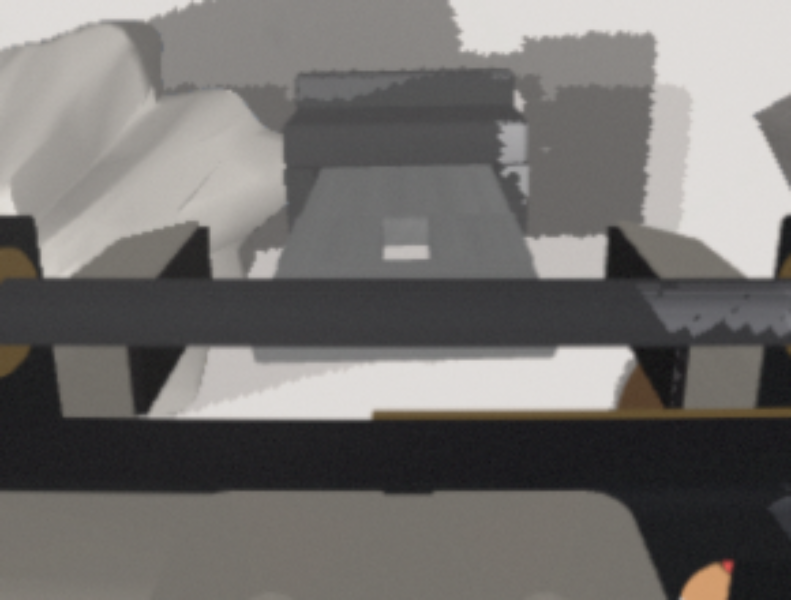

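The gauge top sits between the fingers (crop 250..555, y 358), about 2 mm off centre. I'll nudge, grip and lift.

Request:
arm_command(
  plan=[
    [2.5,-1.5,0,0],
    [2.5,-1.5,0,0],
    [2.5,-1.5,0,0],
  ],
)

```text
clock: 3.62
ee_pos: [0.5591, -0.3119, 0.0947]
orientation: [-3.142, -0.0, 0.943]
ft_force: [0.4, -0.0, 0.6]
gripper_width: 0.0917
grip_force: 0.0
```

Request:
arm_command(
  plan=[
    [0,0,0,0],
    [0,0,0,0],
    [0,0,0,0],
    [0,0,0,0],
    [0,0,0,0],
    [0,0,0,0],
    [0,0,0,0],
    [0,0,0,0],
  ],
  jaw=0,
  squeeze=45,
)

```text
clock: 4.62
ee_pos: [0.5589, -0.3123, 0.0947]
orientation: [3.141, -0.0, 0.942]
ft_force: [0.0, 0.1, -0.1]
gripper_width: 0.0535
grip_force: 44.9
```

Request:
arm_command(
  plan=[
    [0,0,-6,0],
    [0,0,-12,0],
    [0,0,-20,0],
    [0,0,-28,0],
    [0,0,-34,0],
    [0,0,-34,0],
    [0,0,-34,0],
  ],
)

```text
clock: 5.5
ee_pos: [0.5587, -0.3121, 0.1285]
orientation: [-3.141, 0.0, 0.942]
ft_force: [-0.3, 0.3, -1.5]
gripper_width: 0.0536
grip_force: 44.9
```

Request:
arm_command(
  plan=[
    [30,0,0,0],
    [70,0,0,0],
    [80,0,-20,0],
    [90,-40,-38,10],
    [105,-80,-38,20],
    [120,-120,-38,30],
    [135,-160,-38,40],
    [147,-192,-38,50],
    [147,-192,-38,54],
    [147,-192,-38,54],
  ],
)

```text
clock: 6.75
ee_pos: [0.4898, -0.0801, 0.1667]
orientation: [3.141, -0.0, 0.002]
ft_force: [-0.1, -0.3, -1.5]
gripper_width: 0.0537
grip_force: 44.9
```

```bash
python3 - <<'E'
from h import *
a=snap('wrist','w3');snap('side','d3');snap('scene','s3');o=observe();print(o['ee_pos'],o['orientation'],o['ft_force'])
e=proj(a,[[.536,-.078,.177],[.543,-.078,.165],[.567,-.1,.192],[.567,-.055,.192]]);print(e)
cv2.imwrite('pics/w3c.png',cv2.resize(a['frame'][60:360,56:456,::-1],(800,600),interpolation=cv2.INTER_CUBIC))
E
```

```text
[ 0.49010168 -0.08089189  0.16662706] [3.14156395e+00 2.73901517e-05 5.74907673e-04] [-0.49222581  0.34858164 -1.16904778]
[[255.55995713 153.74455312]
 [255.82169462 139.44717305]
 [301.54698521  92.39481157]
 [206.54043992  92.19754316]]
```

View pics/w3c.png

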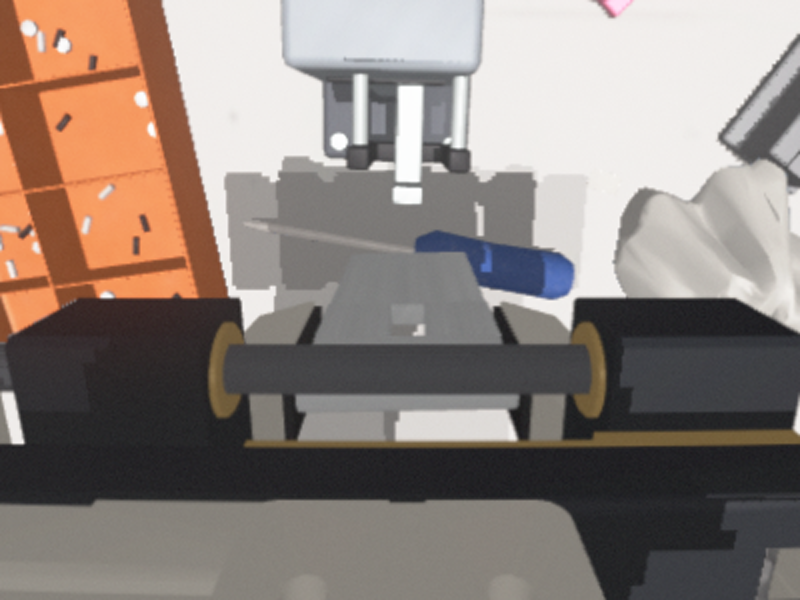

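Wrist view: lip top at crop (407,194), head front edge y≈65 between x 285 and 481, yoke tips at (359,157) and (457,158), gauge top near edge y≈410 between x 297 and 519.

```bash
python3 - <<'E'
from h import *
w=load('w3');P=lambda X,Y:(56+X/2,60+Y/2)
for n,p,z in(('lipfrontL',(394,202),.177),('lipfrontR',(421,202),.177),('lipback',(407,187),.177),('headL',(287,66),.192),('headR',(481,66),.192),('yokeL',(347,146),.187),('yokeR',(469,148),.187),('gaugeL',(297,410),.210),('gaugeR',(519,408),.210),('slotL',(390,305),.180),('slotR',(424,305),.180)):
    print(n,np.round(onz(w,P(*p),z),4))
E
```

```text
lipfrontL [ 0.5319 -0.0766  0.177 ]
lipfrontR [ 0.532  -0.0841  0.177 ]
lipback [ 0.5361 -0.0802  0.177 ]
headL [ 0.5666 -0.0516  0.192 ]
headR [ 0.5667 -0.0976  0.192 ]
yokeL [ 0.5477 -0.0649  0.187 ]
yokeR [ 0.5473 -0.0959  0.187 ]
gaugeL [ 0.4865 -0.0538  0.21  ]
gaugeR [ 0.4871 -0.1072  0.21  ]
slotL [ 0.5026 -0.0754  0.18  ]
slotR [ 0.5027 -0.0852  0.18  ]
```

Lip centre is at y = -0.0803 and gauge centre at y = -0.0805, so they are aligned; yaw is about 0. The lip front at x = 0.532 puts the yoke face at about 0.542. I'll ease forward and feel for it.

Request:
arm_command(
  plan=[
    [10,0,0,0],
    [20,0,0,0],
    [28,0,0,0],
    [33,0,0,0],
    [35,0,0,0],
    [37,0,0,0],
    [39,0,0,0],
    [41,0,0,0],
    [41,0,0,0],
  ],
)

```text
clock: 8.02
ee_pos: [0.5311, -0.0804, 0.1668]
orientation: [-3.142, -0.0, 0.0]
ft_force: [0.4, 0.2, -0.7]
gripper_width: 0.0535
grip_force: 44.9
```

Request:
arm_command(
  plan=[
    [1,0,0,0],
    [2,0,0,0],
    [3,0,0,0],
    [4,0,0,0],
    [4,0,0,0],
  ],
)

```text
clock: 8.65
ee_pos: [0.5351, -0.0805, 0.1667]
orientation: [-3.142, -0.0, -0.0]
ft_force: [-0.2, -0.0, -2.0]
gripper_width: 0.054
grip_force: 44.9
```

The back face is 7 mm past the lip front with no force, so the slot is over the lip. On to the yoke.

Request:
arm_command(
  plan=[
    [1,0,0,0],
    [2,0,0,0],
    [3,0,0,0],
    [4,0,0,0],
    [4,0,0,0],
    [4,0,0,0],
  ],
)

```text
clock: 9.4
ee_pos: [0.5386, -0.0805, 0.1666]
orientation: [-3.142, 0.001, -0.0]
ft_force: [-2.6, 0.5, -0.4]
gripper_width: 0.0534
grip_force: 44.9
```

Request:
arm_command(
  plan=[
    [1,0,0,0],
    [2,0,0,0],
    [3,0,0,0],
    [3,0,0,0],
    [3,0,0,0],
  ],
)

```text
clock: 10.02
ee_pos: [0.5417, -0.0806, 0.1666]
orientation: [3.142, 0.0, -0.0]
ft_force: [-4.2, -0.7, 0.1]
gripper_width: 0.0536
grip_force: 44.9
```

Request:
arm_command(
  plan=[
    [1,0,0,0],
    [1.5,0,0,0],
    [1.5,0,1.5,0],
    [1.5,0,3,0],
    [1.5,0,4,0],
    [1.5,0,4,0],
  ],
)

```text
clock: 10.78
ee_pos: [0.5433, -0.0805, 0.1628]
orientation: [-3.142, 0.0, -0.0]
ft_force: [-5.6, -0.8, 0.8]
gripper_width: 0.0538
grip_force: 44.9
```

Request:
arm_command(
  plan=[
    [0,0,1,0],
    [0,0,2,0],
    [0,0,3,0],
    [0,0,4,0],
    [0,0,4,0],
  ],
)

```text
clock: 11.4
ee_pos: [0.5433, -0.0804, 0.1588]
orientation: [-3.141, 0.0, 0.0]
ft_force: [-5.1, -1.3, 1.2]
gripper_width: 0.0536
grip_force: 44.9
```

Request:
arm_command(
  plan=[
    [0,0,1,0],
    [0,0,2,0],
    [0,0,3,0],
    [0,0,4,0],
    [0,0,5,0],
    [0,0,5,0],
  ],
)

```text
clock: 12.15
ee_pos: [0.5434, -0.0803, 0.1538]
orientation: [-3.141, 0.0, 0.0]
ft_force: [-6.0, 0.1, 0.7]
gripper_width: 0.054
grip_force: 44.9
```

Request:
arm_command(
  plan=[
    [0,0,0.5,0],
    [0,0,1,0],
    [0,0,1.5,0],
    [0,0,2,0],
    [0,0,2,0],
    [0,0,2,0],
  ],
)

```text
clock: 12.9
ee_pos: [0.5434, -0.0803, 0.1518]
orientation: [-3.141, 0.0, 0.0]
ft_force: [-4.5, -0.8, 2.1]
gripper_width: 0.0536
grip_force: 44.9
```

Request:
arm_command(
  plan=[
    [0,0,0.3,0],
    [0,0,0.7,0],
    [0,0,1,0],
    [0,0,1,0],
  ],
)

```text
clock: 13.4
ee_pos: [0.5435, -0.0804, 0.1515]
orientation: [-3.142, -0.0, 0.0]
ft_force: [-7.1, 0.4, 5.7]
gripper_width: 0.0537
grip_force: 44.9
```

Request:
arm_command(
  plan=[
    [0,0,0.5,0],
    [-1,0,0.5,0],
    [-2,0,0.5,0],
    [-2,0,0.5,0],
    [-2,0,0.5,0],
  ],
)

```text
clock: 14.02
ee_pos: [0.5433, -0.0804, 0.1514]
orientation: [3.142, -0.004, 0.0]
ft_force: [-1.7, -0.5, 5.5]
gripper_width: 0.0538
grip_force: 44.9
```

```bash
python3 - <<'E'
from h import *
a=snap('side','d4');b=snap('scene','s4');c=snap('wrist','w4')
A=cv2.resize(a['frame'][150:290,120:260,::-1],(390,390));B=cv2.resize(b['frame'][60:200,180:320,::-1],(390,390))
cv2.imwrite('pics/e4.png',np.hstack([A,B]))
E
```

Request:
arm_command(
  plan=[
    [1.5,0,0,0],
    [1.5,0,0,0],
    [1.5,0,0,0],
  ],
)

```text
clock: 14.55
ee_pos: [0.5434, -0.0804, 0.1514]
orientation: [3.142, -0.001, 0.0]
ft_force: [-6.3, 0.6, 10.5]
gripper_width: 0.0538
grip_force: 44.9
```

Request:
arm_command(
  plan=[
    [0,0,0,0],
    [0,0,0,0],
    [0,0,0,0],
    [0,0,0,0],
    [0,0,0,0],
    [0,0,0,0],
    [0,0,0,0],
  ],
  jaw=0.95,
)

```text
clock: 15.42
ee_pos: [0.5429, -0.0804, 0.1502]
orientation: [-3.142, 0.0, 0.0]
ft_force: [-1.1, -0.8, -0.5]
gripper_width: 0.0872
grip_force: 0.0
```

Request:
arm_command(
  plan=[
    [0,0,-10,0],
    [0,0,-30,0],
    [0,0,-60,0],
    [0,0,-90,0],
    [-50,0,-120,0],
    [-100,0,-120,0],
    [-100,0,-120,0],
    [-100,0,-120,0],
  ],
)

```text
clock: 16.42
ee_pos: [0.4437, -0.0805, 0.2712]
orientation: [3.141, -0.002, -0.0]
ft_force: [0.9, -0.5, 0.5]
gripper_width: 0.0868
grip_force: 0.0
```

```bash
python3 - <<'E'
from h import *
a=snap('side','d5');b=snap('scene','s5');c=snap('wrist','w5');o=observe();print(o['clock'],o['ee_pos'],o['ft_force'])
A=cv2.resize(a['frame'][150:290,120:260,::-1],(390,390),interpolation=cv2.INTER_CUBIC);B=cv2.resize(b['frame'][100:220,190:310,::-1],(390,390),interpolation=cv2.INTER_CUBIC)
cv2.imwrite('pics/e5.png',np.hstack([A,B]))
# predicted home gauge corners
G=lambda y,z,x:[.564-.021+x,-.0803+y,.065+z]
print(np.round(proj(b,[G(-.027,.13,-.004),G(.027,.13,-.004),G(-.027,0,-.004),G(.027,0,-.004)])))
E
```

```text
16.575 [ 0.44399133 -0.08033236  0.27037468] [ 0.89568878  0.98938645 -0.09997581]
[[229. 143.]
 [220. 138.]
 [231. 190.]
 [222. 183.]]
```

View pics/e5.png

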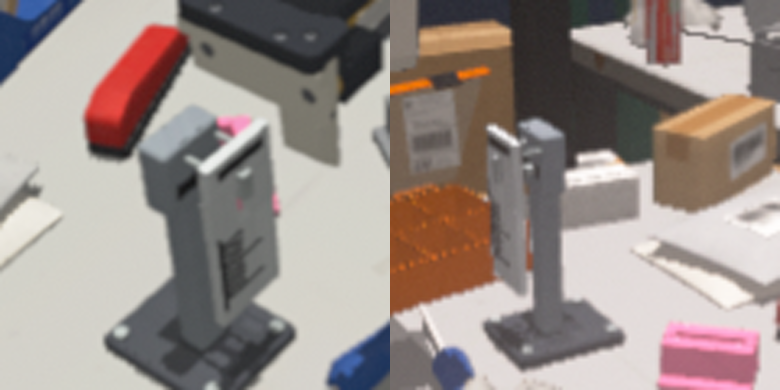

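The picture shows the gauge hanging upright behind the lip with its marked face outward. Its corners fall within about 10 crop pixels (3 image pixels) of the home prediction, and the gripper is clear.

```bash
python3 -c "
from station import close_job
print(close_job())"
```

```text
the job is handed in; nothing more can be done
None
```

The gauge hangs fully home on the hook with its marked face outward. The gripper is clear, the wrist forces I read peaked at about 12 N, and the job was handed in at about 16.6 s.

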